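# Shut and lock the food flask

### The arm

A 6-joint arm with a two-finger parallel gripper is mounted at the origin on the work surface. World frame = base frame: x ahead of the robot, y to its left, z up, the work surface at z = 0. Lengths are in mm, angles in rad, forces in N, time in s.
With the tool pointing down it reaches from about 275 to 750 mm from the base axis. Payload 10.2 kg.
Tool frame: the origin (TCP) lies at the very end of the fingers, on their centre line; the grasp point (between the pads) lies 19 mm behind it; z points along the fingers, y is the line along which they close (so a half turn about z gives the same grasp; the last joint's range is limited). The gripper opens to 85 mm and grips with 20 to 120 N. Pads are 22 mm wide; open, the fingers measure 114 mm over their backs; the gripper's body (76 mm by 85 mm) begins 54 mm behind the grasp point. The pads swing forward as they close: fully open they stand 13 mm farther back than shut.
Start: joints at [1.071, 0.313, 1.498, -0, 1.331, -0.223], TCP at [143.484, 505.018, 231.294] pointing down, gripper open.
Joint ranges: [-2.94, 2.94], [-0.97, 2.17], [0.19, 2.56], [-1.23, 4.37], [0.02, 3.11], [-2.88, 2.88]. Speed limits (rad/s): [2.39, 2.39, 3.01, 3.14, 3.14, 3.14].

### API

Orientations are given as a unit quaternion [w, x, y, z].
In Python, from rig import monitor, eyes, job gives the robot as it stands. The module is installed in compiled form; this text tells all that it offers.
- The arm moves only by the tool send_rows, never from a script. Its argument "targets" is one flat list of numbers, 7 for each row, row after row: the turn, a rotation vector about the tool's x, y, z in degrees, then the shift along the tool's x, y, z in units of 60 mm (1.0 is 60 mm), then the opening, from -1 (shut) to 1 (fully open), so that 0 is half open. A call has 1 to 5 rows; each row shifts and turns the commanded pose from where the row before left it, along the tool's axes as they then stand; what a row does not reach is not made up. A row lasts 1/8 s, in which the tool goes at most 62.5 mm and 10.7 degrees, less where a joint would pass 70% of its speed; a pose out of reach is approached as far as the arm can. A call is refused whole if a number of a shift passes 1 or a number of a turn 10.7, either way. A call with a gripper value outside its range is refused whole. The fingers move at their own pace and stop on an object; "newtons" is the grip in N (left out, the last holds). Time passes only in rows, so rows that do not move let the fingers close. It gives the time, the measured TCP pose, the force, the opening and the grip force at its end, in the units of the state.
- monitor.sense(): the state, without advancing time (a new reading comes with each control period).
- eyes.capture(name): name is "scene" or "top"; returns a dict with "img" (400x640x3 uint8, red, green, blue), "K" (3x3 intrinsics, pixels), "R" (3x3) and "t" (3): a world point X has camera coordinates R X + t. Camera axes: x right, y down, z forward; pixel columns grow to the right and rows downward; lengths in mm; the calibration is good to about 2 mm. A picture is of the moment at which its call begins. There is no depth.
- job.finish_job(): hands the job in; it is judged then, once.
The state is a dict: "time_s": time; "joints": joint angles; "dq": joint speeds; "tau": joint torques, N m; "eef_pos": TCP position; "ee_rot": TCP orientation; "force": force on the tool from outside, world axes, zero at the start; "wrist_torque": the same for the moment, N m; "grip_width": opening from 0.0 (shut) to 1.0 (fully open); "grip_force": force on a finger pad.
Only numpy, scipy, OpenCV 4.12 (cv2) and the standard library are available. Lean on these libraries where they do the work, as an engineer would, in place of code of your own. Each camera call takes 0.05 s, during which the arm holds its last target. There are 200 camera calls.

### The job

Close up the green food flask so the food keeps warm: press its open lid fully shut, and then push the white lock arm on top of the lid round until it points straight at the red catch on the flask's side. Nothing is to be picked up: the flask stays standing in its place on the table, and everything else is left alone.

Things in the scene. Friction and masses are not known exactly. Their poses are not given: they have to be found in the camera images.
- flask: Green plastic food flask standing loose on the table, full, about 1.2 kg: a cylinder 140 mm across and 128 mm high with an open mouth. Origin: centre of its underside. z is up; its -x axis points to its front, where the red catch is; the lid hinge is on its +x side. Turned by up to 0.7 rad from facing the robot (-x of the world).
- flask_lid (a joint): Angle of the flip-top lid (green disc, 140 mm across, 28 mm thick), hinged at the back of the flask about the flask's y axis. 0 = fully shut, flat, its top face 158 mm above the table; grows as the front rises, to 1.6 at most; begins ajar at 0.5 to 0.95. Stiff hinge: it stays where it is left; 1 to 3 N on the front edge presses it down.
- lock_arm (a joint): Angle of the white lock arm about the lid's centre axis (upright when shut). 0 = points straight at the red catch; positive = turned anticlockwise seen from above, to the flask's -y side; begins at 0.9 to 1.7. No stop at 0: it turns on past it, range -1.9 to 1.9. It stays where it is left; about 1 N sideways near its tip turns it.
- lid_hinge (a point): Point on the hinge line of the lid, at the back of the flask: 72 mm behind the flask's centre axis, 130 mm above the flask's underside.
- lid_front (a point): Point on the top face of the lid near its front edge, 126 mm from the hinge line and 28 mm above the lid's underside (54 mm in front of the lid's centre); moves with the lid. The top face is flat to 12 mm in front of it.
- lock_tab (a point): Middle of the upright tab at the lock arm's outer end, 80 mm from the pivot, 25 mm above the lid's top face; moves with lid and arm. Tab: 16 mm along the arm, 12 mm wide, top 37 mm above the lid's top face. The arm is a bar 12 mm wide, 4 to 13 mm above the lid, reaching 88 mm from the pivot, 18 mm past the lid's edge.
- catch (a point): Top of the red catch, a block 16 mm wide that sticks out 32 mm from the front of the flask's wall just below the lid; this point is 95 mm in front of the flask's axis and 124 mm above the table.
- cup: Blue plastic cup, 80 mm across, 105 mm high, loose. Origin: centre of its underside. Leave alone; its place and the flask's may be swapped.
- mug: White ceramic mug with a handle, 82 mm across, 92 mm high. Origin: centre of its underside. Leave alone.
- plate_a: Stainless steel plate, 180 mm across, 20 mm high. Origin: centre of its underside. Leave alone.
- plate_b: A second, equal steel plate. Leave alone.
- spoon: Wooden spoon, 240 mm long, lying on the table along its x axis. Leave alone.
- shaker: Small amber pepper jar with a red cap, 42 mm across, 85 mm high. Origin: centre of its underside. Leave alone.
- tin: Tin can with a yellow label, 74 mm across, 75 mm high. Origin: centre of its underside. Leave alone.
There are look-alikes about, which are no part of the job. What is shaped like the flask but blue is not meant.

How it is judged (in metres and radians):
On the way, in this order (a step that is already met when the one before it is completed fails the run):
1. the lid is pressed fully shut (value of joint flask_lid below 0.05 rad), for 0.2 s.
2. with the lid shut, the lock arm points at the red catch (value of joint flask_lid below 0.05 rad and value of joint lock_arm between -0.16 and 0.16 rad), for 0.2 s.
At the end, for the whole second after the job is handed in: The lid is shut (within 0.05 rad), the lock arm points at the red catch within 0.16 rad (9 degrees) and is at rest, and the flask stands upright on the table within 40 mm of where it began (all of step 2 and velocity of joint lock_arm between -0.05 and 0.05 rad/s and angle between flask's own z axis and vertical below 0.06 rad and height (world z) of flask below 0.006 m and distance of flask from where it was at the start of the episode below 0.04 m and linear speed of flask below 0.02 m/s); the robot touches nothing.
It fails at once if the flask is lifted off the table (more than 15 mm) (height (world z) of flask above 0.015 m).
It fails at once if the flask is tipped by more than 0.25 rad (angle between flask's own z axis and vertical above 0.25 rad).
It fails at once if the flask is shoved more than 40 mm from its place (distance of flask from where it was at the start of the episode above 0.04 m).
It fails at once if any other thing (cup, mug, plates, spoon, jar, tin) is moved more than 25 mm or lifted (distance of any of cup, mug, plate_a, plate_b, spoon, shaker, tin from where it was at the start of the episode above 0.025 m).
It also fails if it takes over 54 s, if anything falls off the work surface, if the arm or the gripper's body presses on something with over 40 N, if the wrist force passes 120 N, or if a joint passes its speed limit or range.

## Working session

There is one attempt and no reset: what is moved stays moved. The work goes in short steps, Python scripts to look and compute and a tool call to move; the robot and the scene stay as the last step left them, time stands still between calls to the robot, and variables do not carry over. Pictures are saved under pics/ and viewed, at most 10 in all, crops included, and the job is handed in when it is done.

Besides the shell and the picture viewer there is one more tool, called after "Call:" by a JSON object that holds its "name" and its "arguments". send_rows: Moves the arm, as the interface text tells. Its arguments: {"type":"object","properties":{"targets":{"type":"array","items":{"type":"number"}},"newtons":{"type":"number"}},"required":["targets"]}

```bash
mkdir -p pics; python3 - <<'E'
from rig import monitor, eyes
import cv2,numpy as np
for n in("scene","top"):
    c=eyes.capture(n); cv2.imwrite(f"pics/{n}0.png",c["img"][:,:,::-1]); np.savez(f"{n}0.npz",**c)
    print(n,c["K"].tolist(),c["R"].round(4).tolist(),c["t"].round(1).tolist())
s=monitor.sense();print(s["eef_pos"],s["ee_rot"],s["force"],s["grip_width"])
E
```

```text
scene [[454.5009410458787, 0.0, 327.6046319301294], [0.0, 454.5009410458787, 195.58562208883527], [0.0, 0.0, 1.0]] [[0.7364, -0.6765, -0.004], [-0.6429, -0.6978, -0.3158], [0.2109, 0.2352, -0.9488]] [-312.5, 432.2, 1323.2]
top [[485.8818270851899, 0.0, 322.7377382325303], [0.0, 485.8818270851899, 203.6549456523328], [0.0, 0.0, 1.0]] [[-0.0152, -0.9996, 0.0218], [-0.9977, 0.0137, -0.0661], [0.0658, -0.0227, -0.9976]] [72.6, 538.0, 1517.5]
[143.3908996  504.81352685 230.80505692] [-1.94610538e-04  1.37983700e-01  9.90434346e-01 -5.17407420e-04] [-0.3066628   0.07105466 -0.14471063] 1.0005336208368965
```

View pics/scene0.png

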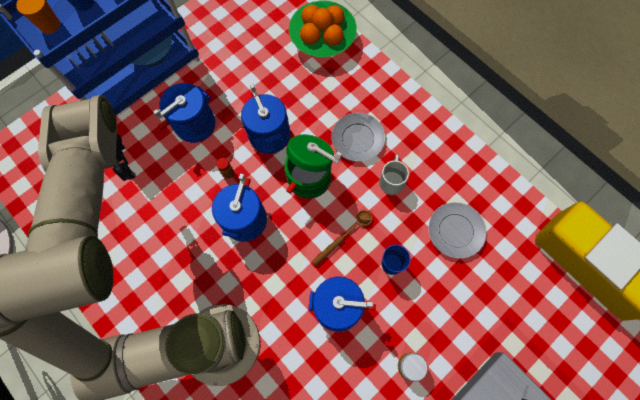

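View pics/top0.png

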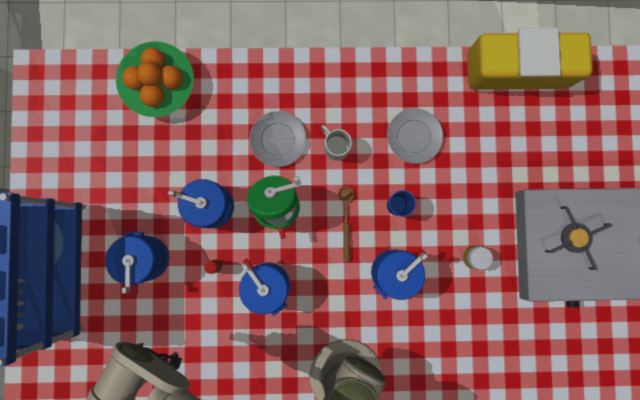

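The green flask is at scene (308,165) and top (273,203), with a blue flask on either side of it. The lid is ajar and the white arm points right in the top view. I'll enlarge both views.

```bash
python3 - <<'E'
import cv2,numpy as np
a=cv2.imread("pics/scene0.png")[125:205,265:355];b=cv2.imread("pics/top0.png")[165:245,230:320]
o=np.hstack([cv2.resize(i,(396,352),interpolation=cv2.INTER_CUBIC) for i in(a,b)])
cv2.imwrite("pics/crop.png",o)
E
```

```text
(no output)
```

View pics/crop.png

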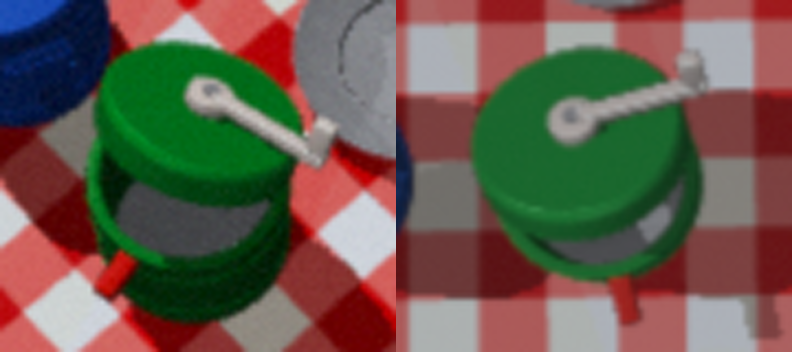

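Crop: the pivot is at scene (312.3,145.9) and top (270.2,191.8). The catch tip is near scene (289.3,191.4) and top (282.5,237.3). The tab is at scene (337,157) and top (297,181).

```bash
cat > h.py <<'E'
import numpy as np,cv2
def ray(c,p):
    d=c["R"].T@np.linalg.solve(c["K"],[*p,1.]); return -c["R"].T@c["t"],d/np.linalg.norm(d)
def plane(c,p,z):
    o,d=ray(c,p); return o+d*(z-o[2])/d[2]
def tri(cs,ps):
    A=np.zeros((3,3));b=np.zeros(3)
    for c,p in zip(cs,ps):
        o,d=ray(c,p);M=np.eye(3)-np.outer(d,d);A+=M;b+=M@o
    X=np.linalg.solve(A,b)
    return X,[round(float(np.linalg.norm(np.cross(X-ray(c,p)[0],ray(c,p)[1]))),1) for c,p in zip(cs,ps)]
def proj(c,X):
    q=c["K"]@(c["R"]@X+c["t"]); return q[:2]/q[2]
E
python3 - <<'E'
from h import *
s,t=[dict(np.load(n+"0.npz")) for n in("scene","top")]
piv=tri((s,t),((312.3,145.9),(270.2,191.8)));print("pivot",piv)
print("tabtop",tri((s,t),((265+325/4.4,125+120/4.4),(230+(688-396)/4.4,165+55/4.4))))
# NOTE crop's right half starts at 396
print("pivot",tri((s,t),((312.3,145.9),(230+177/4.4,165+118/4.4))))
ct=((107/4.4+265,125+290/4.4),(230+231/4.4,165+316/4.4)); print("catchtip",tri((s,t),ct),[plane(c,p,124) for c,p in zip((s,t),ct)])
cb=((131/4.4+265,125+257/4.4),(230+224/4.4,165+280/4.4)); print("catchbase",tri((s,t),cb),[plane(c,p,124) for c,p in zip((s,t),cb)])
for c,box in((s,(265,355,125,205)),(t,(230,320,165,245))):
    i=c["img"][box[2]:box[3],box[0]:box[1]].astype(int)
    m=((i[...,1]>1.5*i[...,0])&(i[...,1]>1.5*i[...,2])&(i[...,1]>30)).astype(np.uint8)
    ys,xs=np.nonzero(m);print("green",xs.min()+box[0],xs.max()+box[0],ys.min()+box[2],ys.max()+box[2])
E
```

```text
pivot (array([562.20075616, 214.20115808, 201.08505456]), [0.4, 0.4])
tabtop (array([597.99015896, 140.82567972, 223.53541685]), [0.2, 0.2])
pivot (array([562.12469968, 214.10278059, 201.35484306]), [0.4, 0.4])
catchtip (array([438.17365817, 186.10404453, 108.64025055]), [1.9, 1.9]) [array([437.23524973, 180.18570174, 124.        ]), array([436.59166445, 186.20856872, 124.        ])]
catchbase (array([462.80891046, 189.2878444 , 121.46968731]), [2.7, 2.7]) [array([464.58298397, 186.96562554, 124.        ]), array([460.51411473, 190.61828552, 124.        ])]
green 284 332 135 197
green 247 298 176 228
```

Measured:
- **Lid:** pivot (562,214,201), which gives a lid angle of about 0.5.
- **Flask:** axis about (535,207), yaw about +0.245. The pivot-to-catch-tip distance is 129 mm against 131 expected, so it fits.
- **Lock arm:** about 1.65.

I'll raise the arm, align the tool's x with the flask's forward direction, and shut the gripper.

Call:
{"name": "send_rows", "arguments": {"targets": [0,0,-9.9,0,0,-0.35,-1,0,0,-9.9,0,0,-0.35,-1,0,0,-9.9,0,0,-0.35,-1,0,0,0,0,0,0,-1], "newtons": 30}}

```text
time_s: 0.6
eef_pos: [143.6, 505.3, 295.0]
ee_rot: [0.001, -0.12, 0.993, 0.001]
force: [0.1, -0.4, -0.4]
grip_width: 0.143
grip_force: 0.0
```

```bash
cat > st.py <<'E'
from rig import monitor
import numpy as np
from scipy.spatial.transform import Rotation as Ro
s=monitor.sense();q=s["ee_rot"];R=Ro.from_quat([q[1],q[2],q[3],q[0]]).as_matrix()
ps=.245;f=np.array([-np.cos(ps),-np.sin(ps),0]);y=np.array([-np.sin(ps),np.cos(ps),0])
d=s["eef_pos"]-[535,207,0]
print("t",round(s["time_s"],2),"pos",s["eef_pos"].round(1),"u,v,z",(d@f).round(1),(d@y).round(1),d[2].round(1),"toolx.f,y",(R[:,0]@f).round(3),(R[:,0]@y).round(3),"toolz",R[:,2].round(3),"F",s["force"].round(1),"grip",round(s["grip_width"],2))
E
python3 st.py
```

```text
t 0.6 pos [143.6 505.3 295. ] u,v,z 307.3 384.4 295.0 toolx.f,y 1.0 0.005 toolz [ 0.001  0.002 -1.   ] F [ 0.1 -0.4 -0.4] grip 0.14
```

Call:
{"name": "send_rows", "arguments": {"targets": [0,0,0,-0.53,-0.71,0,-1,0,0,0,-0.53,-0.71,0,-1,0,0,0,-0.53,-0.71,0,-1,0,0,0,-0.53,-0.71,0,-1,0,0,0,-0.53,-0.71,0,-1]}}

```text
time_s: 1.23
eef_pos: [349.7, 334.8, 293.0]
ee_rot: [-0.001, -0.118, 0.993, -0.0]
force: [0.1, 0.4, -0.7]
grip_width: -0.002
grip_force: 0.0
```

Call:
{"name": "send_rows", "arguments": {"targets": [0,0,0,-0.53,-0.71,0,-1,0,0,0,-0.53,-0.71,0,-1,0,0,0,-0.53,-0.71,0,-1,0,0,0,-0.53,-0.71,0,-1,0,0,0,0,0,0,-1]}}

```text
time_s: 1.85
eef_pos: [514.6, 198.8, 292.0]
ee_rot: [-0.002, -0.117, 0.993, -0.0]
force: [-0.6, 0.5, 0.4]
grip_width: 0.001
grip_force: 0.0
```

```bash
python3 st.py; python3 - <<'E'
from rig import eyes
import cv2,numpy as np
o=[]
for n,(x,y) in(("scene",(245,95)),("top",(210,150))):
    c=eyes.capture(n);o.append(cv2.resize(c["img"][y:y+110,x:x+120,::-1],(396,363),interpolation=cv2.INTER_CUBIC))
cv2.imwrite("pics/c2.png",np.hstack(o))
E
```

```text
t 1.85 pos [514.6 198.8 292. ] u,v,z 21.7 -3.0 292.0 toolx.f,y 1.0 0.011 toolz [-0.003 -0.001 -1.   ] F [-0.6  0.5  0.4] grip 0.0
```

View pics/c2.png

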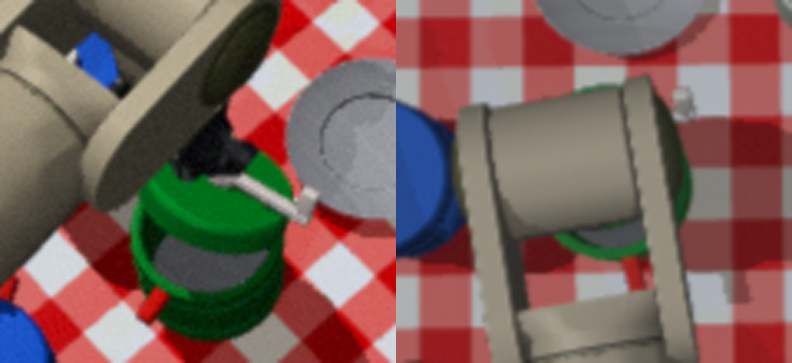

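The tool is above the lid front and the lock arm is clear on the side. I'm descending to press.

Call:
{"name": "send_rows", "arguments": {"targets": [0,0,0,-0.05,0.03,0.5,-1,0,0,0,0,0,0.5,-1,0,0,0,0.03,0,0.15,-1,0,0,0,0.03,0,0.15,-1,0,0,0,0.03,0,0.15,-1]}}

```text
time_s: 2.58
eef_pos: [510.3, 202.7, 207.7]
ee_rot: [0.001, -0.12, 0.993, 0.0]
force: [-0.4, 0.4, 0.3]
grip_width: -0.003
grip_force: 0.3
```

Call:
{"name": "send_rows", "arguments": {"targets": [0,0,0,0.06,0,0.15,-1,0,0,0,0.06,0,0.15,-1,0,0,0,0.06,0,0.15,-1,0,0,0,0.06,0,0.12,-1,0,0,0,0,0,0,-1]}}

```text
time_s: 3.2
eef_pos: [496.0, 198.9, 172.6]
ee_rot: [-0.001, -0.12, 0.993, -0.0]
force: [1.0, 0.1, 0.1]
grip_width: 0.001
grip_force: 0.0
```

```bash
python3 st.py
```

```text
t 3.2 pos [496.  198.9 172.6] u,v,z 39.8 1.6 172.6 toolx.f,y 1.0 0.003 toolz [-0.001 -0.    -1.   ] F [1.  0.1 0.1] grip 0.0
```

Call:
{"name": "send_rows", "arguments": {"targets": [0,0,0,0.03,0,0.1,-1,0,0,0,0.03,0,0.08,-1,0,0,0,0,0,0.05,-1,0,0,0,0,0,0.03,-1,0,0,0,0,0,0,-1]}}

```text
time_s: 3.82
eef_pos: [492.8, 198.1, 158.0]
ee_rot: [-0.0, -0.121, 0.993, -0.0]
force: [-2.1, -1.5, 5.5]
grip_width: -0.0
grip_force: 2.6
```

```bash
python3 st.py; python3 - <<'E'
from rig import eyes
import cv2,numpy as np
o=[]
for n,(x,y) in(("scene",(245,95)),("top",(210,150))):
    c=eyes.capture(n);o.append(cv2.resize(c["img"][y:y+110,x:x+120,::-1],(396,363),interpolation=cv2.INTER_CUBIC))
cv2.imwrite("pics/c3.png",np.hstack(o))
E
```

```text
t 3.83 pos [492.8 198.1 158. ] u,v,z 43.1 1.6 158.0 toolx.f,y 1.0 0.003 toolz [-0. -0. -1.] F [-2.1 -1.5  5.5] grip -0.0
```

View pics/c3.png

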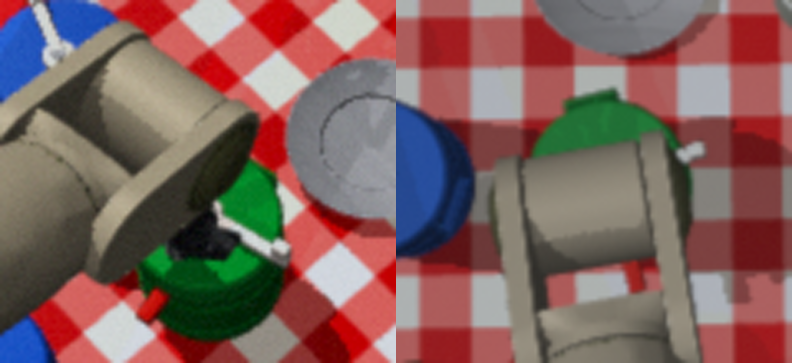

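The lid looks shut, with 5.5 N of force at z=158. I'll press a little firmer, then lift clear.

Call:
{"name": "send_rows", "arguments": {"targets": [0,0,0,0,0,0.05,-1,0,0,0,0,0,0.03,-1,0,0,0,0,0,0,-1]}}

```text
time_s: 4.3
eef_pos: [492.9, 198.1, 157.4]
ee_rot: [0.001, -0.121, 0.993, -0.0]
force: [-17.9, -4.6, 39.8]
grip_width: -0.004
grip_force: 20.2
```

Call:
{"name": "send_rows", "arguments": {"targets": [0,0,0,0,0,-0.4,-1,0,0,0,0,0,-0.8,-1,0,0,0,0.8,0,-0.2,-1,0,0,0,0.9,0,0,-1,0,0,0,0.9,0,0,-1]}}

```text
time_s: 4.92
eef_pos: [339.9, 160.4, 236.7]
ee_rot: [0.0, -0.121, 0.993, -0.0]
force: [0.2, -0.0, 0.4]
grip_width: 0.002
grip_force: 0.0
```

```bash
python3 st.py; python3 - <<'E'
from rig import eyes
import cv2,numpy as np
o=[]
for n,(x,y) in(("scene",(265,125)),("top",(230,165))):
    c=eyes.capture(n);np.savez(n+"1.npz",**c);o.append(cv2.resize(c["img"][y:y+80,x:x+90,::-1],(396,352),interpolation=cv2.INTER_CUBIC))
cv2.imwrite("pics/c4.png",np.hstack(o))
E
```

```text
t 4.92 pos [339.9 160.4 236.7] u,v,z 200.6 2.1 236.7 toolx.f,y 1.0 0.003 toolz [ 0.001  0.    -1.   ] F [ 0.2 -0.   0.4] grip 0.0
```

View pics/c4.png

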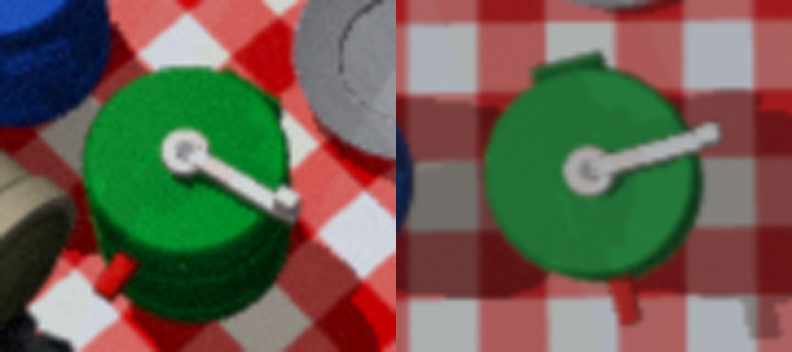

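The lid is flat and shut, with the catch at the front. Crop pixels: pivot scene (185,150) and top (588,169); tab top scene (289,200) and top (711,130).

```bash
python3 - <<'E'
from h import *
s,t=[dict(np.load(n+"1.npz")) for n in("scene","top")]
S=lambda x,y:(265+x/4.4-.5,125+y/4.4-.5); T=lambda x,y:(230+(x-396)/4.4-.5,165+y/4.4-.5)
P=tri((s,t),(S(185,150),T(588,169)));Q=tri((s,t),(S(289,198),T(711,130)))
print(P,Q, [plane(c,p,173) for c,p in((s,S(185,150)),(t,T(588,169)))],[plane(c,p,195) for c,p in((s,S(289,198)),(t,T(711,130)))])
p=P[0];q=Q[0]
C=np.mean([plane(s,S(107,290),124),plane(t,T(627,316),124)],0)
cp=(C-p)[:2];print("catch dist",np.linalg.norm(cp),"yaw",np.arctan2(-cp[1],-cp[0]))
a=(q-p)[:2];print("arm len",np.linalg.norm(a),"lock",(np.arctan2(a[1],a[0])-np.arctan2(cp[1],cp[0]))%6.283)
E
```

```text
(array([533.69597272, 209.5209225 , 162.16736585]), [0.2, 0.2]) (array([555.10282033, 129.44476622, 187.75937924]), [0.7, 0.7]) [array([531.15949658, 205.62657291, 173.        ]), array([532.79805748, 208.76181975, 173.        ])] [array([552.59236873, 127.6907833 , 195.        ]), array([555.0203707, 128.9206889, 195.       ])]
catch dist 99.15171862295999 yaw 0.249828544445778
arm len 82.88814106438599 lock 1.5821904008124863
```

```bash
sed -i 's/\[535,207,0\]/[532.5,207.5,0]/;s/ps=.245/ps=.25/' st.py; echo 'print("q",s["joints"].round(2))'>>st.py; python3 st.py
```

```text
t 5.03 pos [337.7 160.4 236.7] u,v,z 200.4 2.5 236.7 toolx.f,y 1.0 0.008 toolz [-0.001 -0.    -1.   ] F [-0.2  0.   1.1] grip 0.0
q [ 0.13 -0.04  1.89 -0.    1.29 -1.69]
```

Call:
{"name": "send_rows", "arguments": {"targets": [0,0,0,-0.8,-0.4,0,-1,0,0,0,-0.8,-0.4,0,-1,0,0,0,-0.8,-0.4,0,-1,0,0,0,-0.8,-0.18,0,-1,0,0,0,-0.75,0,0,-1]}}

```text
time_s: 5.65
eef_pos: [593.6, 136.5, 236.2]
ee_rot: [0.0, -0.12, 0.993, -0.0]
force: [0.4, -0.5, 0.2]
grip_width: -0.001
grip_force: 0.0
```

Call:
{"name": "send_rows", "arguments": {"targets": [0,0,0,0,0,0,-1]}}

```text
time_s: 5.78
eef_pos: [593.3, 137.2, 234.7]
ee_rot: [-0.001, -0.12, 0.993, 0.0]
force: [-0.7, 0.4, -0.5]
grip_width: 0.004
grip_force: 0.0
```

```bash
python3 st.py
```

```text
t 5.78 pos [593.3 137.2 234.7] u,v,z -41.5 -83.2 234.7 toolx.f,y 1.0 0.009 toolz [-0.001  0.    -1.   ] F [-0.7  0.4 -0.5] grip 0.0
q [ 0.04  0.5   1.22  0.    1.43 -1.78]
```

Joint 6 has room: the turn takes it toward −0.2. I'll descend behind the tab and advance to contact.

Call:
{"name": "send_rows", "arguments": {"targets": [0,0,0,0,0.04,0.55,-1,0,0,0,0,0,0.53,-1,0,0,0,0.2,0,0,-1,0,0,0,0.15,0,0,-1,0,0,0,0,0,0,-1]}}

```text
time_s: 6.4
eef_pos: [570.2, 134.3, 172.7]
ee_rot: [0.001, -0.12, 0.993, -0.0]
force: [-0.2, 0.5, -0.3]
grip_width: 0.001
grip_force: 0.0
```

```bash
python3 st.py
```

```text
t 6.4 pos [570.2 134.3 172.7] u,v,z -18.4 -80.2 172.7 toolx.f,y 1.0 0.008 toolz [ 0.001  0.    -1.   ] F [-0.2  0.5 -0.3] grip 0.0
q [ 0.03  0.49  1.39 -0.    1.26 -1.78]
```

Now the arc: 10° per row, four rows, then check.

Call:
{"name": "send_rows", "arguments": {"targets": [0,0,10,0.236,-0.03,0,-1,0,0,10,0.236,-0.03,0,-1,0,0,10,0.236,-0.03,0,-1,0,0,0,0,0,0,-1]}}

```text
time_s: 6.9
eef_pos: [528.8, 126.3, 172.5]
ee_rot: [0.001, 0.14, 0.99, 0.0]
force: [0.0, 0.6, -0.3]
grip_width: -0.004
grip_force: 0.0
```

```bash
cat >> st.py <<'E'
x=R[:,0];a=np.arctan2(x@f,x@y);er=np.cos(a)*f-np.sin(a)*y;et=np.sin(a)*f+np.cos(a)*y
print("arm a by heading",a.round(3),"tool along er (80)",(d@er).round(1),"et (-17)",(d@et).round(1))
E
python3 st.py
```

```text
t 6.9 pos [528.8 126.3 172.5] u,v,z 23.7 -77.8 172.5 toolx.f,y 0.863 0.506 toolz [ 0.001  0.    -1.   ] F [ 0.   0.6 -0.3] grip -0.0
q [ 0.02  0.4   1.53  0.    1.21 -1.27]
arm a by heading 1.04 tool along er (80) 79.1 et (-17) -18.9
```

Call:
{"name": "send_rows", "arguments": {"targets": [0,0,10,0.236,-0.03,0,-1,0,0,10,0.236,-0.03,0,-1,0,0,10,0.236,-0.03,0,-1,0,0,0,0,0,0,-1]}}

```text
time_s: 7.4
eef_pos: [489.0, 140.3, 172.3]
ee_rot: [0.0, 0.39, 0.921, 0.0]
force: [0.9, 0.4, -0.1]
grip_width: -0.002
grip_force: 0.0
```

```bash
python3 st.py; python3 - <<'E'
from rig import eyes
import cv2,numpy as np
o=[]
for n,(x,y) in(("scene",(265,125)),("top",(230,165))):
    c=eyes.capture(n);np.savez(n+"1.npz",**c);o.append(cv2.resize(c["img"][y:y+80,x:x+90,::-1],(396,352),interpolation=cv2.INTER_CUBIC))
cv2.imwrite("pics/c5.png",np.hstack(o))
E
```

```text
t 7.4 pos [489.  140.3 172.3] u,v,z 58.8 -54.4 172.3 toolx.f,y 0.497 0.868 toolz [ 0.001  0.    -1.   ] F [ 0.9  0.4 -0.1] grip -0.0
q [ 0.05  0.33  1.63  0.    1.18 -0.72]
arm a by heading 0.52 tool along er (80) 78.0 et (-17) -18.0
```

View pics/c5.png

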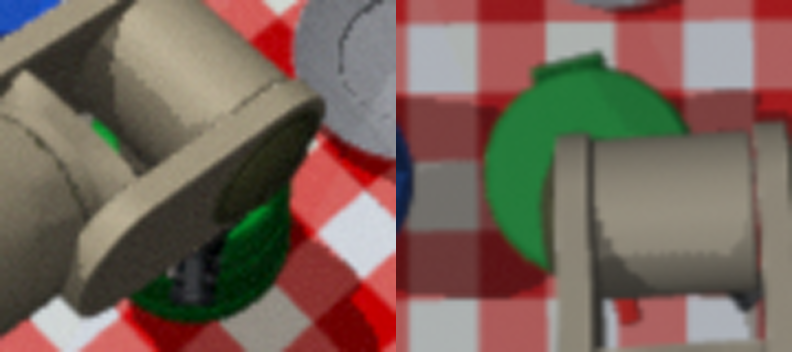

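The gripper hides the lock arm, but it isn't left behind and the flask is unmoved. I'll push to about 0.1, back off and look.

Call:
{"name": "send_rows", "arguments": {"targets": [0,0,10,0.236,-0.03,0,-1,0,0,10,0.236,-0.02,0,-1,0,0,4,0.095,-0.01,0,-1,0,0,0,0,0,0,-1,0,0,0,0,0,0,-1]}}

```text
time_s: 8.12
eef_pos: [466.3, 164.7, 171.9]
ee_rot: [0.0, 0.574, 0.819, 0.0]
force: [-0.3, -0.5, -0.3]
grip_width: -0.0
grip_force: 0.0
```

```bash
python3 st.py
```

```text
t 8.12 pos [466.3 164.7 171.9] u,v,z 74.7 -25.1 171.9 toolx.f,y 0.099 0.995 toolz [ 0.  0. -1.] F [-0.3 -0.5 -0.3] grip -0.0
q [ 0.1   0.3   1.67  0.    1.16 -0.25]
arm a by heading 0.099 tool along er (80) 76.8 et (-17) -17.6
```

Call:
{"name": "send_rows", "arguments": {"targets": [0,0,0,-0.3,0,0,-1,0,0,0,-0.6,0,0,-1,0,0,0,-0.5,-0.5,-0.5,-1,0,0,0,-0.5,-0.6,-0.3,-1,0,0,0,-0.5,-0.8,0,-1]}}

```text
time_s: 8.75
eef_pos: [407.5, -11.6, 221.1]
ee_rot: [0.002, 0.574, 0.819, 0.0]
force: [0.4, -1.8, -0.5]
grip_width: -0.004
grip_force: 0.0
```

```bash
python3 st.py; python3 - <<'E'
from rig import eyes
import cv2,numpy as np
o=[]
for n,(x,y) in(("scene",(265,125)),("top",(230,165))):
    c=eyes.capture(n);np.savez(n+"1.npz",**c);o.append(cv2.resize(c["img"][y:y+80,x:x+90,::-1],(396,352),interpolation=cv2.INTER_CUBIC))
cv2.imwrite("pics/c6.png",np.hstack(o))
E
```

```text
t 8.75 pos [407.5 -11.6 221.1] u,v,z 175.3 -181.3 221.1 toolx.f,y 0.097 0.995 toolz [ 0.003 -0.001 -1.   ] F [ 0.4 -1.8 -0.5] grip -0.0
q [-0.32  0.06  1.84 -0.    1.24 -0.66]
arm a by heading 0.097 tool along er (80) 192.2 et (-17) -163.4
```

View pics/c6.png

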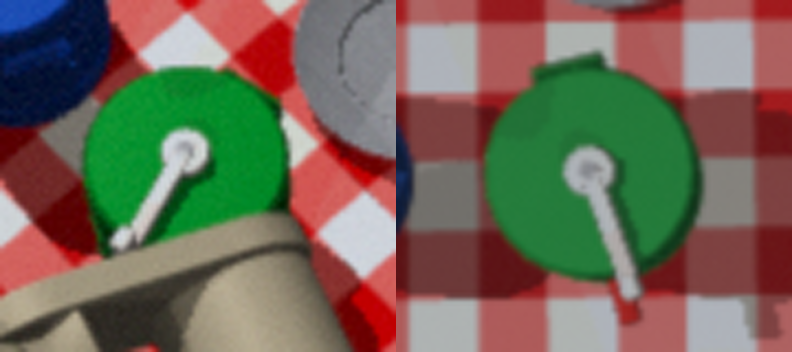

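The arm nearly covers the catch. Top view crop: tab top (630,294), pivot (588,169), catch tip (627,318). Next I'll work out the angle.

```bash
python3 - <<'E'
from h import *
s,t=[dict(np.load(n+"1.npz")) for n in("scene","top")]
S=lambda x,y:(265+x/4.4-.5,125+y/4.4-.5); T=lambda x,y:(230+(x-396)/4.4-.5,165+y/4.4-.5)
ang=lambda v:np.arctan2(-v[1],-v[0])
for c,p,q,k in((t,T(588,169),T(630,294),T(627,316)),(s,S(185,150),S(123,238),S(107,290))):
    P,Q,C=plane(c,p,173),plane(c,q,195),plane(c,k,124)
    print(P.round(0),Q.round(0),C.round(0),"len",np.linalg.norm((Q-P)[:2]).round(1),"lock",(ang(Q-P)-ang(C-P)).round(3),ang(Q-P).round(3))
# bar axis direction seen from above, both ends at equal height 171: hub edge and bar end
a,b=plane(t,T(594,185),171),plane(t,T(628,285),171);print("bar dir",ang(b-a))
h=plane(t,T(568,66),150);P=plane(t,T(588,169),173);print("hinge dir",ang(P-h), "from P->hinge dist",np.linalg.norm((P-h)[:2]))
E
```

```text
[533. 209. 173.] [452. 181. 195.] [438. 188. 124.] len 85.5 lock 0.109 0.328
[531. 206. 173.] [456. 179. 195.] [437. 182. 124.] len 79.6 lock 0.094 0.337
bar dir 0.3174473293415361
hinge dir 0.20360815817173808 from P->hinge dist 70.95002160740182
```

Lock ≈ +0.10, which is in tolerance but on the edge. I'll go back and nudge about 5° more.

Call:
{"name": "send_rows", "arguments": {"targets": [0,0,0,0.5,0.8,0,-1,0,0,0,0.5,0.6,0.3,-1,0,0,0,0.5,0.5,0.5,-1,0,0,0,0.6,0,0,-1,0,0,0,0.1,0,0,-1]}}

```text
time_s: 9.48
eef_pos: [469.8, 154.9, 171.4]
ee_rot: [-0.0, 0.573, 0.819, -0.0]
force: [0.1, -0.6, 0.7]
grip_width: 0.003
grip_force: 0.0
```

Call:
{"name": "send_rows", "arguments": {"targets": [0,0,0,0.2,0,0,-1,0,0,2.5,0.06,-0.01,0,-1,0,0,2.7,0.065,-0.01,0,-1,0,0,0,0,0,0,-1,0,0,0,0,0,0,-1]}}

```text
time_s: 10.1
eef_pos: [462.5, 171.3, 172.1]
ee_rot: [0.0, 0.611, 0.792, 0.0]
force: [-0.6, 0.1, -0.3]
grip_width: 0.001
grip_force: 0.0
```

```bash
python3 st.py
```

```text
t 10.1 pos [462.5 171.3 172.1] u,v,z 76.7 -17.7 172.1 toolx.f,y 0.006 1.0 toolz [ 0.  0. -1.] F [-0.6  0.1 -0.3] grip 0.0
q [ 0.12  0.3   1.68 -0.    1.16 -0.14]
arm a by heading 0.006 tool along er (80) 76.8 et (-17) -17.3
```

Call:
{"name": "send_rows", "arguments": {"targets": [0,0,0,-0.3,0,0,-1,0,0,0,-0.6,0,0,-1,0,0,0,-0.5,-0.5,-0.5,-1,0,0,0,-0.8,-0.3,-0.3,-1,0,0,0,-0.9,0,0,-1]}}

```text
time_s: 10.72
eef_pos: [462.8, -22.9, 221.6]
ee_rot: [0.002, 0.611, 0.792, 0.001]
force: [2.4, 0.4, 0.2]
grip_width: -0.003
grip_force: 0.0
```

Call:
{"name": "send_rows", "arguments": {"targets": [0,0,0,-0.9,0,0,-1,0,0,0,-0.6,0,0,-1,0,0,0,0,0,0,-1]}}

```text
time_s: 11.1
eef_pos: [485.5, -110.4, 219.6]
ee_rot: [-0.0, 0.613, 0.79, -0.0]
force: [0.1, 1.1, -0.6]
grip_width: 0.0
grip_force: 0.0
```

```bash
python3 st.py; python3 - <<'E'
from rig import eyes
import cv2,numpy as np
o=[]
for n,(x,y) in(("scene",(265,125)),("top",(230,165))):
    c=eyes.capture(n);np.savez(n+"1.npz",**c);o.append(cv2.resize(c["img"][y:y+80,x:x+90,::-1],(396,352),interpolation=cv2.INTER_CUBIC))
cv2.imwrite("pics/c7.png",np.hstack(o))
E
```

```text
t 11.1 pos [ 485.5 -110.4  219.6] u,v,z 124.2 -296.4 219.6 toolx.f,y 0.002 1.0 toolz [-0. -0. -1.] F [ 0.1  1.1 -0.6] grip 0.0
q [-0.46  0.26  1.6  -0.    1.28 -0.71]
arm a by heading 0.002 tool along er (80) 124.8 et (-17) -296.1
```

View pics/c7.png

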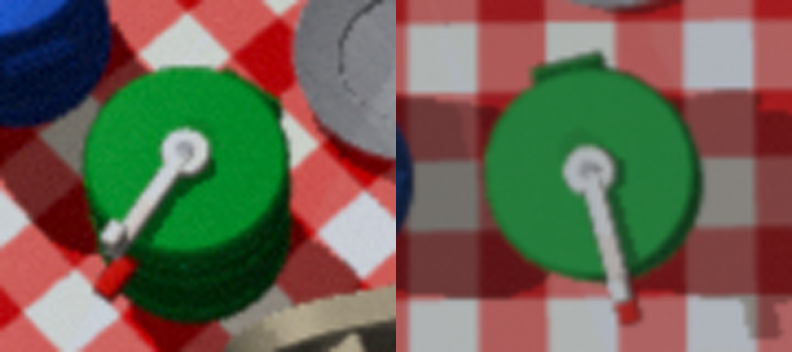

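The arm now points at the catch: the tab top at top-view crop (621,295) gives a lock angle of about 0.03. The lid is shut, the flask is in place and the robot is clear.

```bash
python3 -c "
from rig import job
print(job.finish_job())"
```

```text
the job is handed in; nothing more can be done
None
```

The green flask's lid is pressed shut, the white lock arm points at the red catch (about 0.03 rad off by my camera measurement), and the job is handed in; no verdict came back.

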